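# Pyramid of till rolls

### The job

Put the spare till rolls up as a pyramid in the rack: push the orange sliding stop in until the three rolls in the rack are shut up tight against the fixed end wall, then lay the two white spare rolls from the cardboard tray in the two gaps on top of them, and last the yellow roll in the gap on top of those two. All rolls should lie parallel with their ends about flush with the row and the rack's middle line, and the other things on the counter stay where they are.

Things in the scene. Friction and masses are not known exactly. Their poses are not given: they have to be found in the camera images.
- rack: Fixed dark steel rack: base plate 74 (x) by 290 (y) mm, top at z = 8 mm, with an upright fixed end wall 55 mm tall near its -y end, inner face at y = -112 mm. Open along both long sides, so the rolls' ends are free. Origin: centre of the underside; x across the rack (the rolls' axle direction), y along the row from wall to stop, z up. Place, yaw and side of the counter (left or right) vary.
- stop (a joint): Orange sliding end stop on the rack, in m: upright plate 70 mm wide (x), 10 mm thick (y), 9 to 63 mm above the counter. 0 = fully out (inner face at rack y = +113 mm), grows towards the wall (-y). Slides against about 5 N, stays put; push its outer face with the closed fingertips. Row shut tight at about 0.060, where the push turns stiff; the slide could run to 0.075. Starts at 0 to 0.020.
- stop_push (a point): Centre of the orange stop's outer (far from the rolls) upright face, 35 mm above the counter; moves with the stop.
- gap_wall (a point): Point on the rack where the centre of a roll lies when it sits in the gap of the shut row nearest the fixed wall (83 mm above the counter).
- gap_stop (a point): The same for the other gap, nearest the stop (83 mm above the counter).
- crown (a point): Point on the rack where the centre of the top roll of the finished pyramid lies (131 mm above the counter).
- row_a: White till roll (paper, blue core), 55 mm diameter, 58 mm wide, 100 to 170 g, lying on the rack plate nearest the fixed wall, free to roll, loosely spaced at the start. It lies on its side: origin at the centre of the roll, x along its axle (either way round); y and z turn with the roll.
- row_b: The same, the middle roll of the row on the rack. It lies on its side: origin at the centre of the roll, x along its axle (either way round); y and z turn with the roll.
- row_c: The same, the roll of the row nearest the orange stop. It lies on its side: origin at the centre of the roll, x along its axle (either way round); y and z turn with the roll.
- carton: Flat cardboard tray, fixed, 78 (x) by 215 (y) by 4 mm, with ridges along x, 70 mm long and up to 10 mm above the counter, that keep three spare rolls from rolling. The rolls lie side by side, 68 mm apart along y, axles along x, centres 31.5 mm above the counter. Origin: centre of its underside. On the other side of the counter from the rack; place and yaw vary.
- white_1: White spare till roll (blue core), 55 mm diameter, 58 mm wide, 100 to 170 g, in one of the three places of the cardboard tray. Best gripped from above by its two flat ends (58 mm apart). It lies on its side: origin at the centre of the roll, x along its axle (either way round); y and z turn with the roll.
- white_2: The other white spare roll, the same in every way. It lies on its side: origin at the centre of the roll, x along its axle (either way round); y and z turn with the roll.
- yellow: Yellow spare till roll (red core), same size and weight, in one of the three places of the cardboard tray. It lies on its side: origin at the centre of the roll, x along its axle (either way round); y and z turn with the roll.
- terminal: Black card terminal, 150 x 76 x 47 mm, lying beyond the rack and tray; leave alone. Origin: centre of its underside.
- cups_1: Stack of white paper cups with a blue band, 82 mm across, about 150 mm tall, left of rack and tray (a second, shorter stack is fixed far back); leave alone. Origin: centre of its underside.
- bowl: Steel bowl, 170 mm across, 60 mm tall, on the right; leave alone. Origin: centre of its underside.
- stapler: Red and black stapler, 130 x 34 x 52 mm, on the robot's side of the rack and tray; leave alone. Origin: centre of its underside.
Things that resemble listed ones, but are neither listed nor needed, are in the scene too. Leave any turquoise look-alike of the white_2 alone.

How it is judged (in metres and radians):
On the way, in this order (a step that is already met when the one before it is completed fails the run):
1. the stop is pushed in until the three rolls in the rack are shut up tight, before any roll is laid on top (stop joint above 0.0555) (value of joint stop above 0.0555 m and distance between row_a and row_b below 0.0585 m and distance between row_b and row_c below 0.0585 m and z of row_a in the frame of rack between 0.0315 and 0.0395 m and x of row_a in the frame of rack between -0.01 and 0.01 m and angle between the x axis of each of row_a, row_b, row_c and the x axis of rack, either way round below 0.17 rad and z of row_b in the frame of rack between 0.0315 and 0.0395 m and x of row_b in the frame of rack between -0.01 and 0.01 m and z of row_c in the frame of rack between 0.0315 and 0.0395 m and x of row_c in the frame of rack between -0.01 and 0.01 m and height (world z) of each of white_1, white_2, yellow below 0.06 m), for 0.2 s.
2. the two white spare rolls lie in the two gaps of the shut row, let go, with the yellow roll not yet on them (value of joint stop above 0.0555 m and distance between row_a and row_b below 0.0585 m and distance between row_b and row_c below 0.0585 m and z of row_a in the frame of rack between 0.0315 and 0.0395 m and x of row_a in the frame of rack between -0.01 and 0.01 m and angle between the x axis of each of row_a, row_b, row_c and the x axis of rack, either way round below 0.17 rad and z of row_b in the frame of rack between 0.0315 and 0.0395 m and x of row_b in the frame of rack between -0.01 and 0.01 m and z of row_c in the frame of rack between 0.0315 and 0.0395 m and x of row_c in the frame of rack between -0.01 and 0.01 m and (((distance between white_1 and row_a below 0.0585 m and distance between white_1 and row_b below 0.0585 m and z of white_1 in the frame of rack between 0.0781 and 0.0881 m and x of white_1 in the frame of rack between -0.01 and 0.01 m and angle between the x axis of white_1 and the x axis of rack, either way round below 0.17 rad) and (distance between white_2 and row_b below 0.0585 m and distance between white_2 and row_c below 0.0585 m and z of white_2 in the frame of rack between 0.0781 and 0.0881 m and x of white_2 in the frame of rack between -0.01 and 0.01 m and angle between the x axis of white_2 and the x axis of rack, either way round below 0.17 rad)) or ((distance between white_2 and row_a below 0.0585 m and distance between white_2 and row_b below 0.0585 m and z of white_2 in the frame of rack between 0.0781 and 0.0881 m and x of white_2 in the frame of rack between -0.01 and 0.01 m and angle between the x axis of white_2 and the x axis of rack, either way round below 0.17 rad) and (distance between white_1 and row_b below 0.0585 m and distance between white_1 and row_c below 0.0585 m and z of white_1 in the frame of rack between 0.0781 and 0.0881 m and x of white_1 in the frame of rack between -0.01 and 0.01 m and angle between the x axis of white_1 and the x axis of rack, either way round below 0.17 rad))) and contact force between each of white_1, white_2 and the fingers below 0.1 N and distance between yellow and crown above 0.05 m), for 0.2 s.
At the end, for the whole second after the job is handed in: Row still shut (stop joint over 0.0555), a white spare roll in each of its gaps, the yellow one on those: neighbours' centres within 58.5 mm, heights within 5 mm of seated (row 4), each roll within 10 mm of the rack's middle line and 0.17 rad of its x; all at rest (value of joint stop above 0.0555 m and distance between row_a and row_b below 0.0585 m and distance between row_b and row_c below 0.0585 m and z of row_a in the frame of rack between 0.0315 and 0.0395 m and x of row_a in the frame of rack between -0.01 and 0.01 m and angle between the x axis of each of row_a, row_b, row_c, yellow and the x axis of rack, either way round below 0.17 rad and z of row_b in the frame of rack between 0.0315 and 0.0395 m and x of row_b in the frame of rack between -0.01 and 0.01 m and z of row_c in the frame of rack between 0.0315 and 0.0395 m and x of row_c in the frame of rack between -0.01 and 0.01 m and (((distance between white_1 and row_a below 0.0585 m and distance between white_1 and row_b below 0.0585 m and z of white_1 in the frame of rack between 0.0781 and 0.0881 m and x of white_1 in the frame of rack between -0.01 and 0.01 m and angle between the x axis of white_1 and the x axis of rack, either way round below 0.17 rad) and (distance between white_2 and row_b below 0.0585 m and distance between white_2 and row_c below 0.0585 m and z of white_2 in the frame of rack between 0.0781 and 0.0881 m and x of white_2 in the frame of rack between -0.01 and 0.01 m and angle between the x axis of white_2 and the x axis of rack, either way round below 0.17 rad)) or ((distance between white_2 and row_a below 0.0585 m and distance between white_2 and row_b below 0.0585 m and z of white_2 in the frame of rack between 0.0781 and 0.0881 m and x of white_2 in the frame of rack between -0.01 and 0.01 m and angle between the x axis of white_2 and the x axis of rack, either way round below 0.17 rad) and (distance between white_1 and row_b below 0.0585 m and distance between white_1 and row_c below 0.0585 m and z of white_1 in the frame of rack between 0.0781 and 0.0881 m and x of white_1 in the frame of rack between -0.01 and 0.01 m and angle between the x axis of white_1 and the x axis of rack, either way round below 0.17 rad))) and distance between yellow and white_1 below 0.0585 m and distance between yellow and white_2 below 0.0585 m and z of yellow in the frame of rack between 0.1257 and 0.1357 m and x of yellow in the frame of rack between -0.01 and 0.01 m and linear speed of each of row_a, row_b, row_c, white_1, white_2, yellow below 0.02 m/s); the robot touches nothing.
It fails at once if the card terminal is pushed more than 30 mm (distance of terminal from where it was at the start of the episode above 0.03 m).
It fails at once if the stack of cups is pushed more than 30 mm (distance of cups_1 from where it was at the start of the episode above 0.03 m).
It fails at once if the steel bowl is pushed more than 30 mm (distance of bowl from where it was at the start of the episode above 0.03 m).
It fails at once if the stapler is pushed more than 30 mm (distance of stapler from where it was at the start of the episode above 0.03 m).
It also fails if it takes over 72 s, if anything falls off the work surface, if the arm or the gripper's body presses on something with over 40 N, if the wrist force passes 120 N, or if a joint passes its speed limit or range.

### The arm

A 6-joint arm with a two-finger parallel gripper is mounted at the origin on the work surface. World frame = base frame: x ahead of the robot, y to its left, z up, the work surface at z = 0. Lengths are in m, angles in degrees, forces in N, time in s.
With the tool pointing down it reaches from about 0.35 to 0.925 m from the base axis. Payload 6.4 kg.
Tool frame: the origin (TCP) lies midway between the tips of the shut fingers; the grasp point (between the pads) lies 19 mm behind it; z points along the fingers, y is the line along which they close (so a half turn about z gives the same grasp; the last joint's range is limited). The gripper opens to 94 mm and grips with 3 to 60 N. Pads are 16 mm wide; open, the fingers measure 119 mm over their backs; the gripper's body (75 mm by 177 mm) begins 78 mm behind the grasp point.
Start: joints at [-76.496, 14.043, 89.255, -0, 76.702, -9.975], TCP at [0.259, -0.596, 0.205] pointing down, gripper open.
Joint ranges: [-179.41, 179.41], [-58.25, 129.5], [7.25, 145.43], [-54.29, 234.29], [11.92, 165.04], [-157.13, 157.13]. Speed limits (degrees/s): [147.25, 147.25, 180, 180, 180, 180].

### API

Orientations are given as [roll, pitch, yaw] about the fixed x, y, z axes, in that order (R = Rz(yaw) Ry(pitch) Rx(roll)).
In Python, from plant import robot gives the robot as it stands. The module is installed in compiled form; this text tells all that it offers.
- The arm moves only by the tool servo_tool, never from a script. Its argument "rows" is a list of rows, each a list of 3 entries, a list of its own where there are three numbers: the shift along the tool's x, y, z as a fraction of full scale, then the turn, a rotation vector about the tool's x, y, z as a fraction of full scale, then the opening, from 0 (shut) to 1 (fully open). A call has 1 to 8 rows; each row shifts and turns the commanded pose from where the row before left it, along the tool's axes as they then stand; what a row does not reach is not made up. Full scale, the value 1, is 30 cm for a shift and pi rad for a turn. A row lasts 1/8 s, in which the tool goes at most 62.5 mm and 10.7 degrees, less where a joint would pass 70% of its speed; a pose out of reach is approached as far as the arm can. A call with a number of a shift or a turn outside -1 to 1 is refused whole. A call with a gripper value outside its range is refused whole. The fingers move at their own pace and stop on an object; "newtons" is the grip in N (left out, the last holds). Time passes only in rows, so rows that do not move let the fingers close. It gives the time, the measured TCP pose, the force, the opening and the grip force at its end, in the units of the state.
- robot.sense(): the state, without advancing time (a new reading comes with each control period).
- robot.camera(name): name is "scene" or "side" or "wrist"; returns (picture, depth): 420x560x3 uint8, red, green, blue; 420x560 float32, m along the optical axis (not along the pixel's ray), 0 where there is no reading.
- robot.camera_model(name): a dict with "vfov" (degrees; the focal length in pixels is half the picture's height over the tangent of half this angle, whatever the lens; pixels are square), "cx", "cy" (the principal point, pixels), "xyz" and "attitude" of the camera in the world. Camera axes: x right, y up, looking along -z (the intrinsics and any distortion apply to the point x, -y, -z); pixel columns grow to the right and rows downward; lengths in m; the calibration is good to about 2 mm. A picture is of the moment at which its call begins: read the wrist's pose just before it. camera_model takes no time and is no camera call; for the wrist camera it gives the pose at the moment of the call.
- robot.close_job(): hands the job in; it is judged then, once.
The state is a dict: "time_s": time; "qpos": joint angles; "joint_velocities": joint speeds; "effort": joint torques, N m; "ee_pos": TCP position; "tool_rot": TCP orientation; "wrist_force": force on the tool from outside, world axes, zero at the start; "torque": the same for the moment, N m; "grip_width": opening from 0.0 (shut) to 1.0 (fully open); "finger_force": force on a finger pad.
Only numpy, scipy, OpenCV 4.12 (cv2) and the standard library are available. Lean on these libraries where they do the work, as an engineer would, in place of code of your own. Each camera call takes 0.05 s, during which the arm holds its last target. There are 200 camera calls.

## Working session

There is one attempt and no reset: what is moved stays moved. The work goes in short steps, Python scripts to look and compute and a tool call to move; the robot and the scene stay as the last step left them, time stands still between calls to the robot, and variables do not carry over. Pictures are saved under pics/ and viewed, at most 10 in all, crops included, and the job is handed in when it is done.

Besides the shell and the picture viewer there is one more tool, called after "Request:" by a JSON object that holds its "api" and its "payload". servo_tool: Moves the arm, as the interface text tells. Its arguments: {"type":"object","properties":{"rows":{"type":"array","items":{"type":"array"}},"newtons":{"type":"number"}},"required":["rows"]}

```bash
mkdir -p pics; cat > h.py <<'E'
import numpy as np,cv2
from scipy.spatial.transform import Rotation as R
from plant import robot
def rot(a):
    a=np.array(a)
    return R.from_euler('xyz',a,degrees=True).as_matrix() if a.shape==(3,) else (a if a.shape==(3,3) else R.from_quat(a).as_matrix())
def cloud(name):
    m=robot.camera_model(name); im,d=robot.camera(name)
    f=210/np.tan(np.radians(m['vfov']/2)); v,u=np.mgrid[0:420,0:560]
    p=np.stack([(u-m['cx'])/f*d,-(v-m['cy'])/f*d,-d],-1)
    P=p@rot(m['attitude']).T+np.array(m['xyz']); P[d==0]=np.nan
    return im,P
E
python3 - <<'E'
from h import *
print(robot.sense())
for n in('scene','side','wrist'):
    print(n,robot.camera_model(n)); im,P=cloud(n); cv2.imwrite(f'pics/{n}0.png',im[:,:,::-1]); np.savez(f'{n}0.npz',im=im,P=P)
a=np.hstack([cv2.imread(f'pics/{n}0.png') for n in('scene','side')]); 
E
```

```text
{'time_s': 0.0, 'qpos': array([-7.64955706e+01,  1.40809678e+01,  8.93225758e+01,  7.57451143e-04,
        7.67014421e+01, -9.97538832e+00]), 'joint_velocities': array([ 0.02976626, -0.01825761, -0.00616868,  0.0581151 , -0.0142929 ,
       -0.0436571 ]), 'effort': array([-2.58232003e-04, -4.15836954e+01, -3.14604878e+01,  6.84478506e-02,
        3.31756531e-02, -1.34095649e-04]), 'ee_pos': array([ 0.25884592, -0.59560377,  0.20440245]), 'tool_rot': array([-1.79896729e+02, -1.89118360e-02,  2.34796257e+01]), 'wrist_force': array([-0.40882723,  0.22085762,  0.19191898]), 'torque': array([ 0.03224717, -0.04137055, -0.0377727 ]), 'finger_force': 0.0, 'grip_width': 0.9966688272762195}
scene {'vfov': 54.20759888654734, 'cx': 279.483440915369, 'cy': 204.22087481766997, 'xyz': array([1.13193314, 0.5393753 , 1.08465139]), 'attitude': array([ 36.78554812,  -0.16382625, 134.60105693])}
side {'vfov': 42.929260669442634, 'cx': 277.0192597036477, 'cy': 212.9284390219334, 'xyz': array([-0.15737288, -1.11126056,  1.19783397]), 'attitude': array([ 50.8798162 ,  -0.96908846, -33.49058367])}
wrist {'vfov': 61.63883953868664, 'cx': 284.0816456334679, 'cy': 209.61695402908617, 'xyz': array([ 0.33376646, -0.56362369,  0.38514035]), 'attitude': array([-16.36207278,   0.11260471, -66.54154648])}
```

View pics/scene0.png

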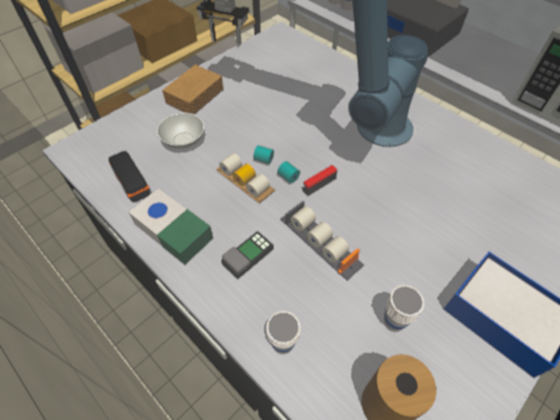

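View pics/side0.png

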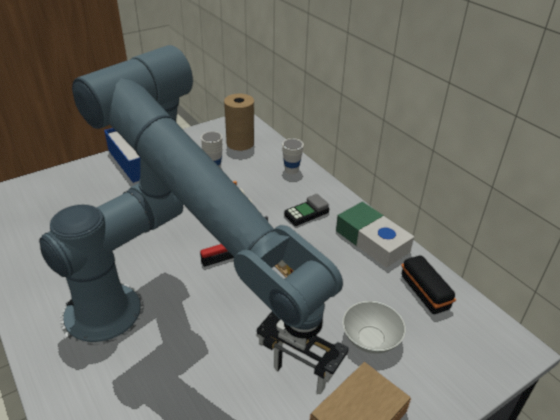

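```bash
python3 - <<'E'
from h import *
z=np.load('scene0.npz');im,P=z['im'],z['P']
for n,(u,v) in dict(w1=(231,162),y=(246,173),w2=(260,184),ra=(304,216),rb=(321,232),rc=(338,247),stop=(349,260),turq1=(263,153),turq2=(288,171),wall=(289,213),stap=(320,179),term=(247,253),cups=(405,300),bowl=(181,132),count=(300,270)).items():
    print(n,np.round(np.nanmedian(P[v-1:v+2,u-1:u+2].reshape(-1,3),0),3),im[v,u])
def mask(lo,hi,box):
    m=np.ones(im.shape[:2],bool); m[:]=False
    u0,v0,u1,v1=box; m[v0:v1,u0:u1]=True
    h=cv2.cvtColor(im,cv2.COLOR_RGB2HSV); return P[m&np.all((h>=lo)&(h<=hi),-1)]
o=mask((3,170,120),(14,255,255),(330,235,375,285)); print('orange',len(o),o.min(0),o.max(0),np.median(o,0))
cv2.imwrite('pics/c.png',cv2.resize(im[140:290,210:380,::-1],None,fx=4,fy=4,interpolation=cv2.INTER_CUBIC))
E
```

```text
w1 [ 0.569 -0.242  0.055] [218 212 189]
y [ 0.568 -0.169  0.054] [210 162  13]
w2 [ 0.568 -0.103  0.053] [214 206 184]
ra [0.564 0.089 0.061] [220 214 192]
rb [0.573 0.164 0.062] [221 215 193]
rc [0.575 0.232 0.061] [220 214 192]
stop [0.584 0.28  0.055] [167  96  55]
turq1 [ 0.462 -0.197  0.05 ] [ 48 162 152]
turq2 [ 0.461 -0.078  0.052] [ 46 157 147]
wall [0.588 0.049 0.061] [83 82 82]
stap [0.409 0.021 0.048] [180  59  56]
term [0.762 0.047 0.028] [ 77 129  87]
cups [0.622 0.47  0.144] [134 131 128]
bowl [ 0.576 -0.525  0.008] [210 212 198]
count [ 0.681  0.184 -0.002] [185 183 183]
orange 62 [nan nan nan] [nan nan nan] [nan nan nan]
```

View pics/c.png

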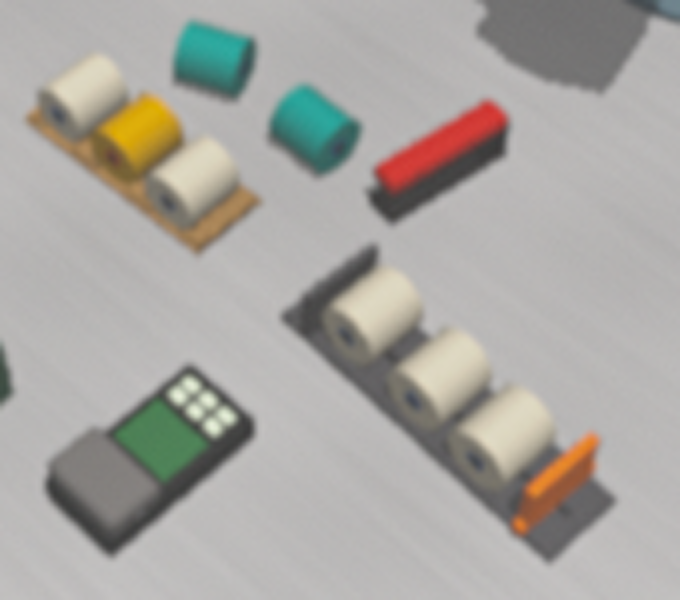

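```bash
cat >> h.py <<'E'
def plan(target,yaw,n,start=None):
    "world move of n equal rows -> tool-axis rows"
    s=robot.sense(); p,y0=(s['ee_pos'],s['tool_rot'][2]) if start is None else start
    d=(np.array(target)-p)/n; dy=((yaw-y0+180)%360-180)/n
    for i in range(n):
        M=rot([180,0,y0+dy*i]); v=M.T@d/0.3
        print([list(map(float,np.round(v,3))),[0,0,round(-dy/180,4)]])
    print('per row mm',np.linalg.norm(d)*1e3,'deg',dy)
E
python3 -c "
from h import *
plan([.57,-.27,.28],90,8)"
```

```text
[[0.173, -0.073, -0.031], [0, 0, np.float64(-0.0462)]]
[[0.182, -0.047, -0.031], [0, 0, np.float64(-0.0462)]]
[[0.187, -0.02, -0.031], [0, 0, np.float64(-0.0462)]]
[[0.188, 0.007, -0.031], [0, 0, np.float64(-0.0462)]]
[[0.185, 0.034, -0.031], [0, 0, np.float64(-0.0462)]]
[[0.178, 0.06, -0.031], [0, 0, np.float64(-0.0462)]]
[[0.167, 0.085, -0.031], [0, 0, np.float64(-0.0462)]]
[[0.153, 0.109, -0.031], [0, 0, np.float64(-0.0462)]]
per row mm 57.08875778851921 deg 8.314938354948268
```

Request:
{"api": "servo_tool", "payload": {"rows": [[[0.173,-0.073,-0.031],[0,0,-0.0462],1],[[0.182,-0.047,-0.031],[0,0,-0.0462],1],[[0.187,-0.02,-0.031],[0,0,-0.0462],1],[[0.188,0.007,-0.031],[0,0,-0.0462],1],[[0.185,0.034,-0.031],[0,0,-0.0462],1],[[0.178,0.06,-0.031],[0,0,-0.0462],1],[[0.167,0.085,-0.031],[0,0,-0.0462],1],[[0.153,0.109,-0.031],[0,0,-0.0462],1]]}}

```text
time_s: 1.15
ee_pos: [0.5714, -0.2685, 0.2799]
tool_rot: [-180.0, -0.0, 90.3]
wrist_force: [0.4, -1.0, 0.4]
grip_width: 1.0
finger_force: 0.0
```

Request:
{"api": "servo_tool", "payload": {"rows": [[[0,0,0],[0,0,0],1],[[0,0,0],[0,0,0],1]]}}

```text
time_s: 1.4
ee_pos: [0.5699, -0.2702, 0.2792]
tool_rot: [-179.9, -0.0, 90.0]
wrist_force: [0.7, -0.8, 0.2]
grip_width: 0.998
finger_force: 0.0
```

```bash
python3 - <<'E'
from h import *
im,P=cloud('wrist'); cv2.imwrite('pics/w1.png',im[:,:,::-1]); np.savez('w1.npz',im=im,P=P)
s=robot.sense();print(s['ee_pos'],s['tool_rot'],s['qpos'])
E
```

```text
[ 0.56959716 -0.27075623  0.27918593] [-1.79934207e+02 -2.07409509e-02  8.99110026e+01] [-3.56989324e+01  8.63581135e+00  8.77774299e+01 -2.15787874e-02
  8.36523255e+01 -3.56075488e+01]
```

View pics/w1.png

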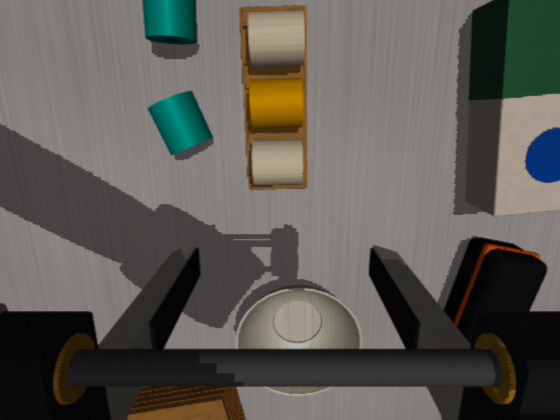

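```bash
cat >> h.py <<'E'
from scipy.optimize import least_squares
def fitroll(Q):
    "Q: Nx3 points on roll, axle ~ world x. returns centre, yaw(deg) of axle"
    def f(p):
        a=p[3]; dx,dy=Q[:,0]-p[0],Q[:,1]-p[1]; t=-np.sin(a)*dx+np.cos(a)*dy
        return np.hypot(t,Q[:,2]-p[2])-.0275
    m=Q.mean(0); r=least_squares(f,[m[0],m[1],.035,0],loss='soft_l1',f_scale=.001,x_scale=[1,.01,.01,.1])
    a=r.x[3]; u=(Q[:,:2]-r.x[:2])@[np.cos(a),np.sin(a)]
    lo,hi=np.percentile(u,[1,99]); c=r.x[:2]+(lo+hi)/2*np.array([np.cos(a),np.sin(a)])
    return np.round([*c,r.x[2],np.degrees(a),hi-lo,np.median(abs(r.fun))],4)
def rolls(im,P,box,zmin=.03,zmax=.2):
    h=cv2.cvtColor(im,cv2.COLOR_RGB2HSV).astype(int); x0,x1,y0,y1=box; out=[]
    cand=(P[...,0]>x0)&(P[...,0]<x1)&(P[...,1]>y0)&(P[...,1]<y1)&(P[...,2]>zmin)&(P[...,2]<zmax)
    for n,m in (('white',(h[...,1]<75)&(h[...,2]>120)),('yellow',(h[...,1]>150)&(h[...,0]>17)&(h[...,0]<32))):
        k=cv2.erode((cand&m).astype(np.uint8),np.ones((2,2)))
        N,L,S,_=cv2.connectedComponentsWithStats(k)
        for i in range(1,N):
            if S[i,4]>200: print(n,S[i].tolist(),fitroll(P[L==i]))
E
python3 - <<'E'
from h import *
z=np.load('w1.npz');im,P=z['im'],z['P']
rolls(im,P,(.5,.65,-.3,0))
h=cv2.cvtColor(im,cv2.COLOR_RGB2HSV).astype(int)
b=(h[...,0]>5)&(h[...,0]<18)&(h[...,1]>90)&(P[...,2]<.02)&(abs(P[...,0]-.57)<.07)&(abs(P[...,1]+.17)<.14)
print(b.sum(),cv2.minAreaRect(P[b][:,:2].astype(np.float32)))
t=(h[...,0]>80)&(h[...,0]<95)&(h[...,1]>120)&(P[...,2]>.02)
print('turq x max',np.nanmax(P[t][:,0]),P[t][np.argmax(P[t][:,0])])
plan([.575,.26,.29],90,8);plan([.575,.12,.29],90,7)
E
```

```text
white [249, 12, 55, 45, 2275] [ 5.6110e-01 -1.1680e-01  3.2800e-02  1.6371e+00  5.4800e-02  5.0000e-04]
white [253, 142, 50, 39, 1817] [ 5.610e-01 -2.529e-01  3.280e-02  9.909e-01  5.450e-02  4.000e-04]
yellow [251, 79, 53, 50, 2455] [ 5.6090e-01 -1.8480e-01  3.2700e-02  2.0635e+00  5.5300e-02  4.0000e-04]
3426 ((0.556872546672821, -0.1853000968694687), (0.07822505384683609, 0.2151779979467392), 0.9371234178543091)
turq x max 0.8603575895153515 [ 0.86035759 -0.36250168  0.02357387]
[[0.221, 0.002, -0.005], [0, 0, np.float64(-0.0001)]]
[[0.221, 0.002, -0.005], [0, 0, np.float64(-0.0001)]]
[[0.221, 0.002, -0.005], [0, 0, np.float64(-0.0001)]]
[[0.221, 0.002, -0.005], [0, 0, np.float64(-0.0001)]]
[[0.221, 0.002, -0.005], [0, 0, np.float64(-0.0001)]]
[[0.221, 0.002, -0.005], [0, 0, np.float64(-0.0001)]]
[[0.221, 0.002, -0.005], [0, 0, np.float64(-0.0001)]]
[[0.221, 0.002, -0.005], [0, 0, np.float64(-0.0001)]]
per row mm 66.36173447703308 deg 0.011124679865432086
[[0.186, 0.002, -0.005], [0, 0, np.float64(-0.0001)]]
[[0.186, 0.002, -0.005], [0, 0, np.float64(-0.0001)]]
[[0.186, 0.002, -0.005], [0, 0, np.float64(-0.0001)]]
[[0.186, 0.002, -0.005], [0, 0, np.float64(-0.0001)]]
[[0.186, 0.002, -0.005], [0, 0, np.float64(-0.0001)]]
[[0.186, 0.002, -0.005], [0, 0, np.float64(-0.0001)]]
[[0.186, 0.003, -0.005], [0, 0, np.float64(-0.0001)]]
per row mm 55.849024589108865 deg 0.012713919846208097
```

Request:
{"api": "servo_tool", "payload": {"rows": [[[0.186,0.002,-0.005],[0,0,0],1],[[0.186,0.002,-0.005],[0,0,0],1],[[0.186,0.002,-0.005],[0,0,0],1],[[0.186,0.002,-0.005],[0,0,0],1],[[0.186,0.002,-0.005],[0,0,0],0.5],[[0.186,0.002,-0.005],[0,0,0],0.3],[[0.186,0.002,-0.005],[0,0,0],0],[[0,0,0],[0,0,0],0]]}}

```text
time_s: 2.45
ee_pos: [0.5741, 0.122, 0.29]
tool_rot: [-180.0, -0.0, 90.1]
wrist_force: [-0.8, -0.3, -0.7]
grip_width: 0.611
finger_force: 0.0
```

Request:
{"api": "servo_tool", "payload": {"rows": [[[0,0,0],[0,0,0],0]]}}

```text
time_s: 2.58
ee_pos: [0.5745, 0.119, 0.2899]
tool_rot: [-180.0, 0.0, 89.9]
wrist_force: [0.1, 0.0, -0.4]
grip_width: 0.502
finger_force: 0.0
```

```bash
python3 - <<'E'
from h import *
im,P=cloud('wrist'); cv2.imwrite('pics/w2.png',im[:,:,::-1]); np.savez('w2.npz',im=im,P=P)
s=robot.sense();print(s['ee_pos'],s['tool_rot'],s['qpos'])
rolls(im,P,(.5,.65,.05,.3))
h=cv2.cvtColor(im,cv2.COLOR_RGB2HSV).astype(int)
near=(abs(P[...,0]-.57)<.09)
o=(h[...,0]>3)&(h[...,0]<16)&(h[...,1]>150)&near&(P[...,1]>.18)
t=o&(P[...,2]>.055); print('stop top',o.sum(),t.sum(),cv2.minAreaRect(P[t][:,:2].astype(np.float32)),P[t].min(0),P[t].max(0))
d=(h[...,2]<110)&(h[...,1]<80)&near&(P[...,2]<.015)&(P[...,2]>.003)&(P[...,1]>-.02)&(P[...,1]<.36)
d=cv2.morphologyEx(d.astype(np.uint8),cv2.MORPH_OPEN,np.ones((3,3)))>0
print('plate',d.sum(),cv2.minAreaRect(P[d][:,:2].astype(np.float32)))
w=(h[...,2]<130)&(h[...,1]<80)&near&(P[...,2]>.05)&(P[...,2]<.066)&(P[...,1]>-.02)&(P[...,1]<.1)
print('wall',w.sum(),cv2.minAreaRect(P[w][:,:2].astype(np.float32)))
E
```

```text
[0.5746002  0.11865142 0.29000556] [-1.79965696e+02  2.30170400e-02  8.98565192e+01] [ 6.13740694e-01  2.28228451e+00  9.34751548e+01 -2.26746879e-02
  8.42771665e+01  7.59496197e-01]
white [256, 61, 52, 45, 2170] [ 5.7060e-01  2.2430e-01  3.6700e-02 -2.0844e+00  5.5200e-02  5.0000e-04]
white [252, 122, 50, 43, 1962] [ 5.6410e-01  1.5740e-01  3.6800e-02 -2.2388e+00  5.4900e-02  5.0000e-04]
white [247, 185, 48, 40, 1751] [ 5.5670e-01  8.2100e-02  3.6800e-02 -2.0641e+00  5.5800e-02  4.0000e-04]
stop top 906 394 ((0.5705897212028503, 0.277336984872818), (0.010377171449363232, 0.06976731866598129), 86.25355529785156) [0.53576257 0.27025609 0.05510888] [0.60521485 0.28418532 0.06680939]
plate 3945 ((0.5634234547615051, 0.1636139154434204), (0.29010480642318726, 0.07341498881578445), 86.49982452392578)
wall 656 ((0.5575065016746521, 0.06892542541027069), (0.05174021050333977, 0.07320992648601532), 87.96012878417969)
```

View pics/w2.png

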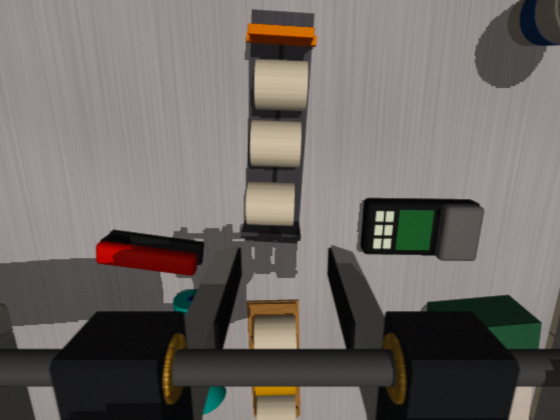

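```bash
cat >> h.py <<'E'
RC=np.array([.5634,.1636]); RY=-3.5
def rack(x,y): 
    c,s=np.cos(np.radians(RY)),np.sin(np.radians(RY)); return RC+np.array([c*x-s*y,s*x+c*y])
E
python3 - <<'E'
from h import *
a=rack(0,.16); print(a)
plan([*a,.20],86.5,5); plan([*a,.033],86.5,3,([*a,.20],86.5))
E
```

```text
[0.57316777 0.32330157]
[[0.136, -0.001, 0.06], [0, 0, np.float64(0.0037)]]
[[0.136, -0.003, 0.06], [0, 0, np.float64(0.0037)]]
[[0.136, -0.004, 0.06], [0, 0, np.float64(0.0037)]]
[[0.136, -0.006, 0.06], [0, 0, np.float64(0.0037)]]
[[0.136, -0.008, 0.06], [0, 0, np.float64(0.0037)]]
per row mm 44.7145332048751 deg -0.6713038473010784
[[0.0, -0.0, 0.186], [0, 0, -0.0]]
[[0.0, -0.0, 0.186], [0, 0, -0.0]]
[[0.0, -0.0, 0.186], [0, 0, -0.0]]
per row mm 55.66666666666667 deg 0.0
```

Request:
{"api": "servo_tool", "payload": {"rows": [[[0.136,-0.001,0.06],[0,0,0.0037],0],[[0.136,-0.003,0.06],[0,0,0.0037],0],[[0.136,-0.004,0.06],[0,0,0.0037],0],[[0.136,-0.006,0.06],[0,0,0.0037],0],[[0.136,-0.008,0.06],[0,0,0.0037],0],[[0,0,0.186],[0,0,0],0],[[0,0,0.186],[0,0,0],0],[[0,0,0.186],[0,0,0],0]]}}

```text
time_s: 3.62
ee_pos: [0.5736, 0.3226, 0.0313]
tool_rot: [180.0, 0.0, 86.5]
wrist_force: [0.5, 0.6, 0.6]
grip_width: 0.005
finger_force: 0.0
```

Request:
{"api": "servo_tool", "payload": {"rows": [[[0,0,0],[0,0,0],0],[[-0.03,0,0],[0,0,0],0],[[-0.03,0,0],[0,0,0],0],[[-0.03,0,0],[0,0,0],0],[[-0.03,0,0],[0,0,0],0]]}}

```text
time_s: 4.25
ee_pos: [0.5716, 0.2891, 0.0347]
tool_rot: [179.8, -0.2, 86.6]
wrist_force: [-0.0, 5.8, 2.2]
grip_width: 0.006
finger_force: 2.8
```

Request:
{"api": "servo_tool", "payload": {"rows": [[[-0.02,0,0],[0,0,0],0],[[-0.02,0,0],[0,0,0],0],[[-0.02,0,0],[0,0,0],0],[[-0.02,0,0],[0,0,0],0],[[-0.02,0,0],[0,0,0],0],[[-0.02,0,0],[0,0,0],0],[[-0.02,0,0],[0,0,0],0],[[-0.02,0,0],[0,0,0],0]]}}

```text
time_s: 5.25
ee_pos: [0.5688, 0.2419, 0.0346]
tool_rot: [179.9, -0.2, 86.7]
wrist_force: [0.1, 5.3, 4.3]
grip_width: 0.004
finger_force: 2.8
```

Request:
{"api": "servo_tool", "payload": {"rows": [[[-0.01,0,0],[0,0,0],0],[[-0.01,0,0],[0,0,0],0]]}}

```text
time_s: 5.5
ee_pos: [0.5685, 0.2363, 0.0345]
tool_rot: [179.8, -0.2, 86.7]
wrist_force: [-0.6, 10.6, 4.2]
grip_width: 0.008
finger_force: 5.8
```

Request:
{"api": "servo_tool", "payload": {"rows": [[[-0.006,0,0],[0,0,0],0],[[-0.006,0,0],[0,0,0],0],[[0,0,0],[0,0,0],0]]}}

```text
time_s: 5.88
ee_pos: [0.5686, 0.236, 0.0346]
tool_rot: [179.8, -0.6, 86.6]
wrist_force: [1.7, 19.9, -0.1]
grip_width: 0.008
finger_force: 9.7
```

Request:
{"api": "servo_tool", "payload": {"rows": [[[0.05,0,0],[0,0,0],0],[[0.03,0,-0.05],[0,0,0],0],[[0,0,-0.2],[0,0,0],0],[[0,0,-0.2],[0,0,0],1],[[0,0,-0.2],[0,0,0],1],[[-0.15,0,-0.2],[0,0,0],1],[[-0.2,0,0],[0,0,0],1],[[-0.15,0,0],[0,0,0],1]]}}

```text
time_s: 6.88
ee_pos: [0.5603, 0.1109, 0.2799]
tool_rot: [179.9, 0.1, 86.7]
wrist_force: [-0.4, 1.3, 0.2]
grip_width: 0.499
finger_force: 0.0
```

```bash
python3 - <<'E'
from h import *
im,P=cloud('wrist'); cv2.imwrite('pics/w3.png',im[:,:,::-1])
s=robot.sense();print(s['ee_pos'],s['tool_rot'],s['joint_velocities'].max())
rolls(im,P,(.5,.65,.05,.3))
for y in(-.0845,-.0295,.0255): print(rack(0,y))
h=cv2.cvtColor(im,cv2.COLOR_RGB2HSV).astype(int)
t=(h[...,0]>3)&(h[...,0]<16)&(h[...,1]>150)&(abs(P[...,0]-.57)<.09)&(P[...,1]>.15)&(P[...,2]>.055); print('stop top',cv2.minAreaRect(P[t][:,:2].astype(np.float32)),rack(0,.058))
g=[.559,-.2529]
plan([*g,.15],91,8); 
E
```

```text
[0.56017517 0.10677041 0.27925226] [179.93216125   0.21446716  86.43075902] 6.6157150675419505
white [262, 90, 53, 41, 2095] [ 5.6880e-01  1.8880e-01  3.6800e-02 -2.9681e+00  5.6000e-02  5.0000e-04]
white [261, 138, 50, 41, 2008] [ 5.6290e-01  1.3400e-01  3.6800e-02 -2.9604e+00  5.5200e-02  5.0000e-04]
white [259, 185, 49, 38, 1786] [ 5.5630e-01  7.9400e-02  3.6800e-02 -3.0348e+00  5.5000e-02  5.0000e-04]
[0.5582414  0.07925761]
[0.56159907 0.13415502]
[0.56495674 0.18905244]
stop top ((0.5669075846672058, 0.2212771326303482), (0.009786548092961311, 0.06894313544034958), 86.544189453125) [0.56694082 0.22149182]
[[-0.15, 0.009, 0.054], [0, 0, np.float64(-0.0032)]]
[[-0.15, 0.007, 0.054], [0, 0, np.float64(-0.0032)]]
[[-0.15, 0.006, 0.054], [0, 0, np.float64(-0.0032)]]
[[-0.15, 0.004, 0.054], [0, 0, np.float64(-0.0032)]]
[[-0.15, 0.003, 0.054], [0, 0, np.float64(-0.0032)]]
[[-0.15, 0.001, 0.054], [0, 0, np.float64(-0.0032)]]
[[-0.15, -0.0, 0.054], [0, 0, np.float64(-0.0032)]]
[[-0.15, -0.002, 0.054], [0, 0, np.float64(-0.0032)]]
per row mm 47.773935682001316 deg 0.5711551220107047
```

Request:
{"api": "servo_tool", "payload": {"rows": [[[-0.15,0.009,0.054],[0,0,-0.0032],0.8],[[-0.15,0.007,0.054],[0,0,-0.0032],0.8],[[-0.15,0.006,0.054],[0,0,-0.0032],0.8],[[-0.15,0.006,0.054],[0,0,-0.0032],0.8],[[-0.15,0.004,0.054],[0,0,-0.0032],0.8],[[-0.15,0.002,0.054],[0,0,-0.0032],0.8],[[-0.15,0.001,0.054],[0,0,-0.0032],0.8],[[-0.15,0,0.054],[0,0,-0.0032],0.8]]}}

```text
time_s: 7.92
ee_pos: [0.5625, -0.2489, 0.1486]
tool_rot: [180.0, 0.0, 91.3]
wrist_force: [0.1, 0.8, 0.5]
grip_width: 0.798
finger_force: 0.0
```

Request:
{"api": "servo_tool", "payload": {"rows": [[[0,0,0],[0,0,0],0.8],[[0,0,0],[0,0,0],0.8]]}}

```text
time_s: 8.18
ee_pos: [0.5628, -0.2469, 0.1489]
tool_rot: [180.0, 0.0, 91.3]
wrist_force: [0.1, 0.2, -0.0]
grip_width: 0.796
finger_force: 0.0
```

```bash
python3 - <<'E'
from h import *
im,P=cloud('wrist'); s=robot.sense();print(s['ee_pos'],s['tool_rot'],s['grip_width'])
rolls(im,P,(.5,.65,-.29,.0))
plan([.560,-.2529,.018],91,3)
E
```

```text
[ 0.56297899 -0.24653696  0.14918678] [1.79970120e+02 2.01871170e-02 9.13315002e+01] 0.8016816421855603
white [246, 0, 83, 67, 5256] [ 5.6130e-01 -1.1690e-01  3.2800e-02  1.6116e+00  5.6000e-02  4.0000e-04]
white [248, 185, 71, 55, 3623] [ 5.6120e-01 -2.5290e-01  3.2800e-02  1.0033e+00  5.5100e-02  4.0000e-04]
yellow [246, 97, 77, 69, 5019] [ 5.6070e-01 -1.8490e-01  3.2800e-02  2.0275e+00  5.6200e-02  4.0000e-04]
[[-0.007, -0.003, 0.146], [0, 0, np.float64(0.0006)]]
[[-0.007, -0.003, 0.146], [0, 0, np.float64(0.0006)]]
[[-0.007, -0.003, 0.146], [0, 0, np.float64(0.0006)]]
per row mm 43.791594238919025 deg -0.11050005494579788
```

Request:
{"api": "servo_tool", "payload": {"rows": [[[-0.007,-0.002,0.146],[0,0,0],0.8],[[-0.007,-0.003,0.146],[0,0,0],0.8],[[-0.007,-0.002,0.146],[0,0,0],0.8],[[0,0,0],[0,0,0],0.8],[[0,0,0],[0,0,0],0],[[0,0,0],[0,0,0],0],[[0,0,0],[0,0,0],0],[[0,0,0],[0,0,0],0]], "newtons": 15}}

```text
time_s: 9.22
ee_pos: [0.5625, -0.2545, 0.0198]
tool_rot: [179.8, 0.1, 91.3]
wrist_force: [-0.8, 2.2, 7.1]
grip_width: 0.616
finger_force: 15.0
```

```bash
python3 - <<'E'
from h import *
s=robot.sense();print(s['ee_pos'],s['tool_rot'],s['grip_width'],s['finger_force'])
p=s['ee_pos'].copy();p[2]=.17
b=rack(0,-.057);print(b)
plan([*b,.17],86.5,6,(p,s['tool_rot'][2]))
E
```

```text
[ 0.56246025 -0.25447422  0.01976516] [1.79798991e+02 1.15990948e-01 9.12883843e+01] 0.6155168204738141 14.998916387557983
[0.55992023 0.10670632]
[[0.201, 0.003, 0.0], [0, 0, np.float64(0.0044)]]
[[0.201, 0.0, 0.0], [0, 0, np.float64(0.0044)]]
[[0.201, -0.002, -0.0], [0, 0, np.float64(0.0044)]]
[[0.201, -0.005, -0.0], [0, 0, np.float64(0.0044)]]
[[0.2, -0.008, -0.0], [0, 0, np.float64(0.0044)]]
[[0.2, -0.011, -0.0], [0, 0, np.float64(0.0044)]]
per row mm 60.19824528428166 deg -0.7980640468625779
```

Request:
{"api": "servo_tool", "payload": {"rows": [[[0,0,-0.1],[0,0,0],0],[[0,0,-0.2],[0,0,0],0],[[0,0,-0.2],[0,0,0],0],[[0.2,0.003,0],[0,0,0.0044],0],[[0.2,0,0],[0,0,0.0044],0],[[0.2,-0.002,0],[0,0,0.0044],0],[[0.2,-0.005,0],[0,0,0.0044],0],[[0.2,-0.008,0],[0,0,0.0044],0]]}}

```text
time_s: 10.22
ee_pos: [0.5585, 0.0483, 0.1677]
tool_rot: [179.9, 0.0, 87.3]
wrist_force: [1.7, -0.1, -1.0]
grip_width: 0.616
finger_force: 15.0
```

Request:
{"api": "servo_tool", "payload": {"rows": [[[0.2,-0.011,0],[0,0,0.0044],0],[[0,0,0.1],[0,0,0],0],[[0,0,0],[0,0,0],0],[[0,0,0],[0,0,0],0]]}}

```text
time_s: 10.72
ee_pos: [0.5587, 0.106, 0.138]
tool_rot: [179.9, -0.0, 86.5]
wrist_force: [-0.1, -0.6, -0.4]
grip_width: 0.621
finger_force: 15.0
```

```bash
python3 - <<'E'
from h import *
im,P=cloud('wrist'); s=robot.sense();print(s['ee_pos'],s['tool_rot'],s['grip_width'])
rolls(im,P,(.5,.65,.03,.3))
b=rack(0.001,-.057);
plan([*b-[0,.0015],.0745],86.5,2)
E
```

```text
[0.55902639 0.10577617 0.13832927] [ 1.79889147e+02 -6.42255251e-03  8.64607886e+01] 0.618895371947106
white [251, 70, 83, 63, 4926] [ 5.6870e-01  1.8870e-01  3.6800e-02 -3.0761e+00  5.6200e-02  4.0000e-04]
white [250, 146, 78, 60, 4448] [ 5.629e-01  1.340e-01  3.680e-02 -2.990e+00  5.570e-02  4.000e-04]
white [220, 228, 130, 60, 6808] [ 5.5820e-01  1.0740e-01  1.5100e-01 -3.6999e+00  5.6100e-02  4.0000e-04]
white [233, 301, 92, 7, 343] [ 5.5620e-01  1.1430e-01  1.5330e-01 -3.6091e+00  3.9800e-02  3.0000e-04]
[[-0.001, 0.003, 0.106], [0, 0, np.float64(-0.0001)]]
[[-0.001, 0.003, 0.106], [0, 0, np.float64(-0.0001)]]
per row mm 31.9302118061241 deg 0.019605708635808128
```

Request:
{"api": "servo_tool", "payload": {"rows": [[[-0.001,0.003,0.1],[0,0,0],0],[[-0.001,0.003,0.1],[0,0,0],0],[[0,0,0.015],[0,0,0],0],[[0,0,0],[0,0,0],0],[[0,0,0],[0,0,0],0]]}}

```text
time_s: 11.4
ee_pos: [0.5613, 0.1056, 0.0742]
tool_rot: [179.8, -0.0, 86.5]
wrist_force: [-0.7, -0.6, -0.3]
grip_width: 0.618
finger_force: 15.0
```

Request:
{"api": "servo_tool", "payload": {"rows": [[[0,0,0.004],[0,0,0],0],[[0,0,0.004],[0,0,0],0],[[0,0,0],[0,0,0],0]]}}

```text
time_s: 11.78
ee_pos: [0.5607, 0.1057, 0.0717]
tool_rot: [179.9, 0.0, 86.5]
wrist_force: [-2.0, -0.7, 5.8]
grip_width: 0.615
finger_force: 15.0
```

Request:
{"api": "servo_tool", "payload": {"rows": [[[0,0,0],[0,0,0],0.66],[[0,0,0],[0,0,0],0.72],[[0,0,0],[0,0,0],0.8],[[0,0,0],[0,0,0],0.8],[[0,0,-0.05],[0,0,0],0.8],[[0,0,-0.15],[0,0,0],0.8],[[0,0,-0.2],[0,0,0],0.8],[[0,0,-0.05],[0,0,0],0.8]]}}

```text
time_s: 12.78
ee_pos: [0.5626, 0.1059, 0.2112]
tool_rot: [179.5, -0.0, 86.5]
wrist_force: [-0.2, -0.0, 0.5]
grip_width: 0.801
finger_force: 0.0
```

```bash
python3 - <<'E'
from h import *
im,P=cloud('wrist'); s=robot.sense();print(s['ee_pos'],s['tool_rot'],s['grip_width'])
rolls(im,P,(.5,.65,.03,.3))
plan([.561,-.1165,.15],91.3,5)
E
```

```text
[0.56247733 0.10585679 0.21093668] [ 1.79491771e+02 -2.86328829e-02  8.65400043e+01] 0.7975599313281964
white [253, 79, 64, 49, 3006] [ 5.6880e-01  1.8880e-01  3.6800e-02 -3.1533e+00  5.6000e-02  4.0000e-04]
white [252, 138, 61, 32, 1906] [ 5.6290e-01  1.3400e-01  3.6800e-02 -3.0893e+00  5.5600e-02  4.0000e-04]
white [247, 175, 70, 54, 3600] [ 5.62500e-01  1.16300e-01  1.34000e-01 -1.54011e+01  5.89000e-02
  3.70000e-03]
white [251, 232, 49, 7, 287] [ 5.5150e-01  8.0300e-02  3.7300e-02 -2.6774e+00  4.5900e-02  3.0000e-04]
[[-0.148, 0.008, 0.041], [0, 0, np.float64(-0.0053)]]
[[-0.148, 0.006, 0.041], [0, 0, np.float64(-0.0053)]]
[[-0.148, 0.003, 0.041], [0, 0, np.float64(-0.0053)]]
[[-0.148, 0.001, 0.041], [0, 0, np.float64(-0.0053)]]
[[-0.148, -0.002, 0.041], [0, 0, np.float64(-0.0053)]]
per row mm 46.112038699792286 deg 0.9519991395106103
```

```bash
sed -i 's/m\[1\],.035,0\]/m[1],np.percentile(Q[:,2],98)-.0275,0]/' h.py; python3 - <<'E'
from h import *
im,P=cloud('wrist'); rolls(im,P,(.5,.65,.03,.3))
E
```

```text
white [253, 79, 65, 49, 3032] [ 5.6860e-01  1.8870e-01  3.6800e-02 -2.9534e+00  5.5900e-02  4.0000e-04]
white [252, 138, 61, 33, 1882] [ 5.6280e-01  1.3390e-01  3.6800e-02 -3.1485e+00  5.5800e-02  4.0000e-04]
white [247, 175, 70, 54, 3629] [ 5.6080e-01  1.0660e-01  8.4400e-02 -3.0474e+00  5.6100e-02  4.0000e-04]
white [251, 232, 48, 7, 279] [ 5.5140e-01  8.0100e-02  3.7200e-02 -2.8289e+00  4.5500e-02  3.0000e-04]
```

Request:
{"api": "servo_tool", "payload": {"rows": [[[-0.148,0.008,0.041],[0,0,-0.0053],0.8],[[-0.148,0.006,0.041],[0,0,-0.0053],0.8],[[-0.148,0.003,0.041],[0,0,-0.0053],0.8],[[-0.148,0.001,0.041],[0,0,-0.0053],0.8],[[-0.148,-0.002,0.041],[0,0,-0.0053],0.8],[[0,0,0],[0,0,0],0.8],[[0,0,0],[0,0,0],0.8]]}}

```text
time_s: 13.75
ee_pos: [0.5578, -0.1155, 0.1421]
tool_rot: [-179.9, -0.1, 91.3]
wrist_force: [0.5, 1.1, -0.4]
grip_width: 0.803
finger_force: 0.0
```

```bash
python3 - <<'E'
from h import *
im,P=cloud('wrist'); s=robot.sense();print(s['ee_pos'],s['tool_rot'],s['grip_width'])
rolls(im,P,(.5,.65,-.29,.0))
plan([.5608,-.1165,.0185],91.3,3)
E
```

```text
[ 0.55823326 -0.11522646  0.14271824] [-1.79918765e+02 -5.47534436e-02  9.13449647e+01] 0.8027861116510023
white [253, 182, 74, 57, 3935] [ 5.6130e-01 -1.1680e-01  3.2800e-02  1.5787e+00  5.5800e-02  4.0000e-04]
yellow [253, 252, 69, 60, 3932] [ 5.6070e-01 -1.8490e-01  3.2800e-02  2.0417e+00  5.6000e-02  4.0000e-04]
[[-0.001, 0.003, 0.138], [0, 0, np.float64(0.0001)]]
[[-0.001, 0.003, 0.138], [0, 0, np.float64(0.0001)]]
[[-0.001, 0.003, 0.138], [0, 0, np.float64(0.0001)]]
per row mm 41.41709279173798 deg -0.014988247262806453
```

Request:
{"api": "servo_tool", "payload": {"rows": [[[-0.001,0.003,0.138],[0,0,0],0.8],[[-0.001,0.003,0.138],[0,0,0],0.8],[[-0.001,0.003,0.138],[0,0,0],0.8],[[0,0,0],[0,0,0],0.8],[[0,0,0],[0,0,0],0],[[0,0,0],[0,0,0],0],[[0,0,0],[0,0,0],0],[[0,0,0],[0,0,0],0]], "newtons": 15}}

```text
time_s: 14.8
ee_pos: [0.5629, -0.1175, 0.0217]
tool_rot: [179.8, 0.1, 91.3]
wrist_force: [-1.3, 2.4, 8.0]
grip_width: 0.617
finger_force: 15.0
```

```bash
python3 - <<'E'
from h import *
s=robot.sense();print(s['ee_pos'],s['tool_rot'],s['grip_width'],s['finger_force'])
p=s['ee_pos'].copy();p[2]=.18
b=rack(0.001,-.002);print(b)
plan([*b,.18],86.5,5,(p,s['tool_rot'][2]))
E
```

```text
[ 0.5629348  -0.1175463   0.02166153] [1.79822952e+02 5.23511175e-02 9.12986897e+01] 0.6168351150771074 14.999374598264694
[0.56427604 0.16154268]
[[0.186, 0.005, 0.0], [0, 0, np.float64(0.0053)]]
[[0.186, 0.002, 0.0], [0, 0, np.float64(0.0053)]]
[[0.186, -0.001, -0.0], [0, 0, np.float64(0.0053)]]
[[0.186, -0.004, -0.0], [0, 0, np.float64(0.0053)]]
[[0.186, -0.007, -0.0], [0, 0, np.float64(0.0053)]]
per row mm 55.818441146409164 deg -0.9597379428610509
```

Request:
{"api": "servo_tool", "payload": {"rows": [[[0,0,-0.13],[0,0,0],0],[[0,0,-0.2],[0,0,0],0],[[0,0,-0.2],[0,0,0],0],[[0.186,0.005,0],[0,0,0.0053],0],[[0.186,0.002,0],[0,0,0.0053],0],[[0.186,-0.001,0],[0,0,0.0053],0],[[0.186,-0.004,0],[0,0,0.0053],0],[[0.186,-0.007,0],[0,0,0.0053],0]]}}

```text
time_s: 15.8
ee_pos: [0.5627, 0.1637, 0.1789]
tool_rot: [179.9, -0.0, 86.5]
wrist_force: [0.6, -0.4, -1.7]
grip_width: 0.616
finger_force: 15.0
```

Request:
{"api": "servo_tool", "payload": {"rows": [[[0,0,0.1],[0,0,0],0],[[0,0,0],[0,0,0],0],[[0,0,0],[0,0,0],0]]}}

```text
time_s: 16.18
ee_pos: [0.5633, 0.1614, 0.1493]
tool_rot: [179.9, -0.0, 86.5]
wrist_force: [-0.7, -0.6, -0.9]
grip_width: 0.616
finger_force: 15.0
```

```bash
python3 - <<'E'
from h import *
im,P=cloud('wrist'); s=robot.sense();print(s['ee_pos'],s['tool_rot'],s['grip_width'])
rolls(im,P,(.5,.65,.03,.3)); print(rack(0,-.002))
E
```

```text
[0.56371077 0.16131786 0.14972189] [ 1.79886910e+02 -1.81155522e-02  8.64686614e+01] 0.6169131061687526
white [253, 148, 75, 55, 3904] [ 5.6870e-01  1.8870e-01  3.6800e-02 -3.1254e+00  5.6100e-02  4.0000e-04]
white [253, 211, 67, 5, 272] [ 5.6290e-01  1.3290e-01  3.9200e-02 -3.1193e+00  5.4200e-02  3.0000e-04]
white [221, 228, 128, 59, 6586] [ 5.6290e-01  1.6180e-01  1.6040e-01 -3.5835e+00  5.6300e-02  4.0000e-04]
white [224, 300, 100, 8, 376] [ 5.5870e-01  1.6860e-01  1.6240e-01 -4.0484e+00  4.4100e-02  3.0000e-04]
[0.5632779  0.16160373]
```

Request:
{"api": "servo_tool", "payload": {"rows": [[[0,0.003,0.1],[0,0,0],0],[[-0.001,0.001,0.1],[0,0,0],0],[[0,0,0.043],[0,0,0],0],[[0,0,0],[0,0,0],0],[[0,0,0.004],[0,0,0],0],[[0,0,0.004],[0,0,0],0],[[0,0,0],[0,0,0],0]]}}

```text
time_s: 17.1
ee_pos: [0.5644, 0.1615, 0.0736]
tool_rot: [179.9, -0.0, 86.5]
wrist_force: [-0.0, -0.2, -0.6]
grip_width: 0.615
finger_force: 15.0
```

Request:
{"api": "servo_tool", "payload": {"rows": [[[0,0,0.004],[0,0,0],0],[[0,0,0.002],[0,0,0],0],[[0,0,0],[0,0,0],0]]}}

```text
time_s: 17.48
ee_pos: [0.5646, 0.1615, 0.0735]
tool_rot: [180.0, 0.0, 86.6]
wrist_force: [-4.5, -1.8, 10.0]
grip_width: 0.615
finger_force: 15.0
```

Request:
{"api": "servo_tool", "payload": {"rows": [[[0,0,-0.003],[0,0,0],0.66],[[0,0,0],[0,0,0],0.72],[[0,0,0],[0,0,0],0.8],[[0,0,0],[0,0,0],0.8],[[0,0,-0.05],[0,0,0],0.8],[[0,0,-0.15],[0,0,0],0.8],[[0,0,-0.2],[0,0,0],0.8],[[0,0,-0.05],[0,0,0],0.8]]}}

```text
time_s: 18.48
ee_pos: [0.5667, 0.1619, 0.2135]
tool_rot: [179.5, -0.1, 86.5]
wrist_force: [0.1, 0.5, -0.4]
grip_width: 0.799
finger_force: 0.0
```

```bash
python3 - <<'E'
from h import *
im,P=cloud('wrist'); s=robot.sense();print(s['ee_pos'],s['tool_rot'],s['grip_width'])
cv2.imwrite('pics/w5.png',im[:,:,::-1])
rolls(im,P,(.5,.65,.03,.3))
plan([.5607,-.1848,.15],91.5,7)
E
```

```text
[0.56653979 0.16184246 0.21307547] [ 1.79498409e+02 -7.61648505e-02  8.65405351e+01] 0.8004619510655251
white [254, 141, 61, 31, 1704] [ 5.6870e-01  1.8870e-01  3.6800e-02 -2.9882e+00  5.5800e-02  5.0000e-04]
white [247, 176, 69, 54, 3549] [ 5.6450e-01  1.6150e-01  8.4400e-02 -3.1283e+00  5.6300e-02  4.0000e-04]
white [249, 236, 54, 15, 571] [ 5.5580e-01  1.0680e-01  8.4500e-02 -3.0945e+00  4.6300e-02  4.0000e-04]
white [267, 274, 20, 12, 214] [ 5.5700e-01  1.0720e-01  8.4600e-02 -3.7244e+00  1.6800e-02  3.0000e-04]
[[-0.165, 0.007, 0.03], [0, 0, np.float64(-0.0039)]]
[[-0.165, 0.005, 0.03], [0, 0, np.float64(-0.0039)]]
[[-0.165, 0.003, 0.03], [0, 0, np.float64(-0.0039)]]
[[-0.165, 0.001, 0.03], [0, 0, np.float64(-0.0039)]]
[[-0.165, -0.001, 0.03], [0, 0, np.float64(-0.0039)]]
[[-0.165, -0.003, 0.03], [0, 0, np.float64(-0.0039)]]
[[-0.165, -0.005, 0.03], [0, 0, np.float64(-0.0039)]]
per row mm 50.34039463596914 deg 0.7084949908077159
```

View pics/w5.png

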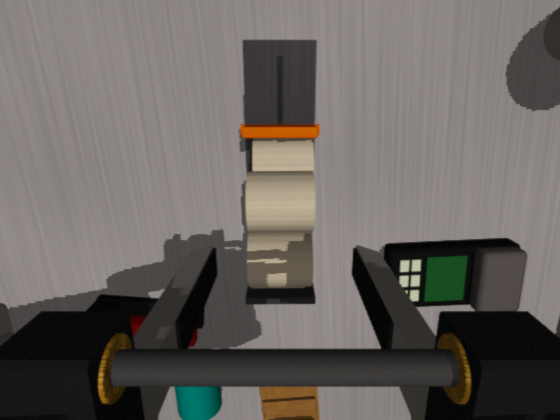

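Both white rolls are seated: about (280,200) and (280,260), with the stop at (280,131) still tight. Next is the yellow roll.

Request:
{"api": "servo_tool", "payload": {"rows": [[[-0.165,0.007,0.03],[0,0,-0.0039],0.8],[[-0.165,0.005,0.03],[0,0,-0.0039],0.8],[[-0.165,0.003,0.03],[0,0,-0.0039],0.8],[[-0.165,0.003,0.03],[0,0,-0.0039],0.8],[[-0.165,0.001,0.03],[0,0,-0.0039],0.8],[[-0.165,0,0.03],[0,0,-0.0039],0.8],[[-0.165,-0.003,0.03],[0,0,-0.0039],0.8],[[0,0,0],[0,0,0],0.8]]}}

```text
time_s: 19.52
ee_pos: [0.559, -0.1872, 0.1417]
tool_rot: [-179.8, -0.1, 91.2]
wrist_force: [0.7, 0.4, -1.1]
grip_width: 0.8
finger_force: 0.0
```

Request:
{"api": "servo_tool", "payload": {"rows": [[[0,0,0],[0,0,0],0.8]]}}

```text
time_s: 19.65
ee_pos: [0.5599, -0.1843, 0.143]
tool_rot: [-179.9, -0.1, 91.4]
wrist_force: [-0.1, 0.4, -0.6]
grip_width: 0.8
finger_force: 0.0
```

```bash
python3 - <<'E'
from h import *
im,P=cloud('wrist'); s=robot.sense();print(s['ee_pos'],s['tool_rot'],s['grip_width'])
rolls(im,P,(.5,.65,-.29,.0))
plan([.5605,-.1840,.0195],91.5,3)
E
```

```text
[ 0.56024419 -0.18389706  0.14345901] [-1.79934918e+02 -5.78616253e-02  9.14873452e+01] 0.804835036643415
yellow [250, 176, 73, 64, 4478] [ 5.6070e-01 -1.8490e-01  3.2800e-02  2.0612e+00  5.6000e-02  4.0000e-04]
[[-0.0, 0.0, 0.138], [0, 0, np.float64(-0.0)]]
[[-0.0, 0.0, 0.138], [0, 0, np.float64(-0.0)]]
[[-0.0, 0.0, 0.138], [0, 0, np.float64(-0.0)]]
per row mm 41.31977125519475 deg 0.004218263543369479
```

Request:
{"api": "servo_tool", "payload": {"rows": [[[0,0,0.138],[0,0,0],0.8],[[0,0,0.138],[0,0,0],0.8],[[0,0,0.138],[0,0,0],0.8],[[0,0,0],[0,0,0],0.8],[[0,0,0],[0,0,0],0],[[0,0,0],[0,0,0],0],[[0,0,0],[0,0,0],0],[[0,0,0],[0,0,0],0]], "newtons": 15}}

```text
time_s: 20.7
ee_pos: [0.5621, -0.1855, 0.0223]
tool_rot: [179.8, 0.1, 91.4]
wrist_force: [-1.0, 1.3, 7.6]
grip_width: 0.619
finger_force: 15.0
```

```bash
python3 - <<'E'
from h import *
s=robot.sense();print(s['ee_pos'],s['tool_rot'],s['grip_width'],s['finger_force'])
p=s['ee_pos'].copy();p[2]=.20
b=rack(0.001,-.0295)-[0,.0005];print(b)
plan([*b,.20],86.5,6,(p,s['tool_rot'][2]))
E
```

```text
[ 0.56207743 -0.18554257  0.02233266] [1.79832691e+02 7.34393502e-02 9.14480474e+01] 0.6190040985197395 14.995061606168747
[0.5625972  0.13359397]
[[0.177, 0.005, 0.0], [0, 0, np.float64(0.0046)]]
[[0.177, 0.002, 0.0], [0, 0, np.float64(0.0046)]]
[[0.177, -0.0, -0.0], [0, 0, np.float64(0.0046)]]
[[0.177, -0.003, -0.0], [0, 0, np.float64(0.0046)]]
[[0.177, -0.005, -0.0], [0, 0, np.float64(0.0046)]]
[[0.177, -0.008, -0.0], [0, 0, np.float64(0.0046)]]
per row mm 53.18949394173204 deg -0.8246745746515766
```

Request:
{"api": "servo_tool", "payload": {"rows": [[[0,0,-0.15],[0,0,0],0],[[0,0,-0.2],[0,0,0],0],[[0,0,-0.2],[0,0,0],0],[[0.177,0.005,0],[0,0,0.0046],0],[[0.177,0.002,0],[0,0,0.0046],0],[[0.177,0,0],[0,0,0.0046],0],[[0.177,-0.003,0],[0,0,0.0046],0],[[0.177,-0.005,0],[0,0,0.0046],0]]}}

```text
time_s: 21.7
ee_pos: [0.561, 0.0822, 0.1854]
tool_rot: [179.9, 0.0, 87.3]
wrist_force: [0.7, -1.3, -1.8]
grip_width: 0.616
finger_force: 15.0
```

Request:
{"api": "servo_tool", "payload": {"rows": [[[0.177,-0.008,0],[0,0,0.0046],0],[[0,0,0],[0,0,0],0],[[0,0,0],[0,0,0],0]]}}

```text
time_s: 22.08
ee_pos: [0.5614, 0.1333, 0.1851]
tool_rot: [180.0, 0.0, 86.5]
wrist_force: [0.5, 0.9, -1.5]
grip_width: 0.617
finger_force: 15.0
```

```bash
python3 - <<'E'
from h import *
im,P=cloud('wrist'); s=robot.sense();print(s['ee_pos'],s['tool_rot'],s['grip_width'])
rolls(im,P,(.5,.65,.03,.3),zmax=.3); print(rack(0,-.0295))
E
```

```text
[0.56141094 0.1327416  0.1850136 ] [1.79994861e+02 1.94233528e-02 8.64304418e+01] 0.6144282403073874
white [256, 110, 68, 32, 2085] [ 5.6860e-01  1.8850e-01  3.6900e-02 -3.1726e+00  5.6200e-02  4.0000e-04]
white [248, 145, 79, 62, 4616] [ 5.6440e-01  1.6150e-01  8.4400e-02 -3.1394e+00  5.6100e-02  4.0000e-04]
yellow [220, 217, 130, 105, 12786] [ 5.6090e-01  1.3370e-01  1.9550e-01 -3.3327e+00  5.6500e-02  3.0000e-04]
yellow [147, 334, 20, 19, 223] [5.05600e-01 1.63400e-01 2.96100e-01 8.94808e+01 7.60000e-03 2.00000e-04]
yellow [404, 334, 19, 19, 223] [5.65000e-01 1.62500e-01 2.95100e-01 8.39683e+01 7.40000e-03 2.00000e-04]
[0.56159907 0.13415502]
```

Request:
{"api": "servo_tool", "payload": {"rows": [[[0.001,0.003,0.1],[0,0,0],0],[[0,0.001,0.085],[0,0,0],0],[[0,0,0.015],[0,0,0],0],[[0,0,0],[0,0,0],0],[[0,0,0.004],[0,0,0],0],[[0,0,0.004],[0,0,0],0],[[0,0,0],[0,0,0],0]]}}

```text
time_s: 23.0
ee_pos: [0.5628, 0.134, 0.1229]
tool_rot: [180.0, -0.0, 86.5]
wrist_force: [-0.9, 0.1, -1.3]
grip_width: 0.619
finger_force: 15.0
```

Request:
{"api": "servo_tool", "payload": {"rows": [[[0,0,0.003],[0,0,0],0],[[0,0,0.002],[0,0,0],0],[[0,0,0],[0,0,0],0]]}}

```text
time_s: 23.38
ee_pos: [0.5629, 0.1339, 0.1218]
tool_rot: [180.0, 0.0, 86.5]
wrist_force: [-2.2, -0.6, 4.0]
grip_width: 0.616
finger_force: 15.0
```

Contact. Release, rise and check.

Request:
{"api": "servo_tool", "payload": {"rows": [[[0,0,0],[0,0,0],0.66],[[0,0,0],[0,0,0],0.72],[[0,0,0],[0,0,0],0.8],[[0,0,0],[0,0,0],0.8],[[0,0,-0.05],[0,0,0],0.8],[[0,0,-0.15],[0,0,0],0.8],[[0,0,-0.2],[0,0,0],0.8],[[0.05,0,-0.05],[0,0,0],0.8]]}}

```text
time_s: 24.38
ee_pos: [0.566, 0.1488, 0.2626]
tool_rot: [179.4, -0.1, 86.4]
wrist_force: [-0.1, -0.4, 1.1]
grip_width: 0.801
finger_force: 0.0
```

Request:
{"api": "servo_tool", "payload": {"rows": [[[0,0,0],[0,0,0],0.8],[[0,0,0],[0,0,0],0.8],[[0,0,0],[0,0,0],0.8],[[0,0,0],[0,0,0],0.8]]}}

```text
time_s: 24.88
ee_pos: [0.563, 0.1486, 0.2547]
tool_rot: [-179.9, 0.0, 86.5]
wrist_force: [-0.2, 0.0, 0.1]
grip_width: 0.799
finger_force: 0.0
```

```bash
python3 - <<'E'
from h import *
im,P=cloud('wrist'); s=robot.sense();print(s['ee_pos'],s['tool_rot'],s['grip_width'])
rolls(im,P,(.5,.65,.03,.3),zmax=.25); print(rack(0,-.0295))
im,P=cloud('scene'); cv2.imwrite('pics/end.png',cv2.resize(im[140:290,210:380,::-1],None,fx=4,fy=4,interpolation=cv2.INTER_CUBIC))
E
```

```text
[0.56315603 0.14865774 0.25505944] [-1.79901247e+02  1.38241671e-02  8.64642258e+01] 0.7976244410297113
white [262, 125, 54, 26, 1358] [ 5.6890e-01  1.8840e-01  3.7000e-02 -3.0481e+00  5.5300e-02  5.0000e-04]
white [256, 154, 61, 33, 1973] [ 5.6450e-01  1.6140e-01  8.4400e-02 -3.1629e+00  5.6000e-02  4.0000e-04]
yellow [252, 189, 68, 60, 3923] [ 5.6230e-01  1.3400e-01  1.3200e-01 -3.1707e+00  5.5400e-02  4.0000e-04]
[0.56159907 0.13415502]
```

View pics/end.png

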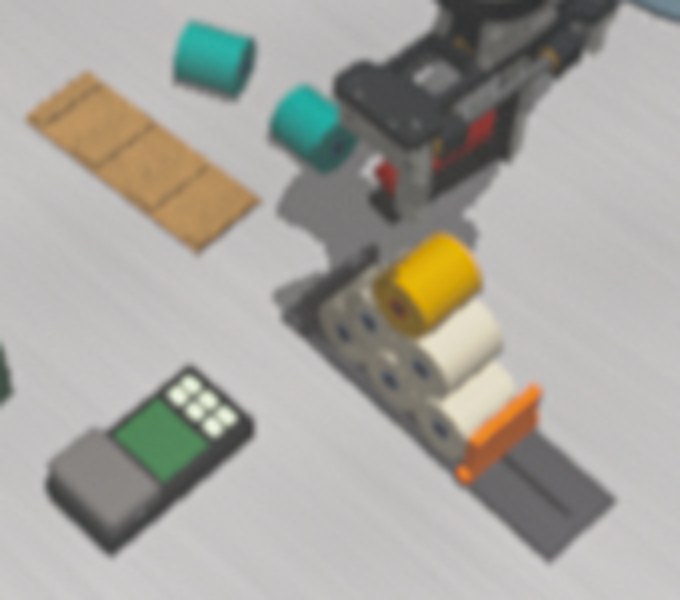

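The pyramid is complete: yellow on top at (430,285), whites below it, the row shut by the stop at (500,435), and everything else where it was.

```bash
python3 -c "
from plant import robot
print(robot.close_job())"
```

```text
the job is handed in; nothing more can be done
None
```

I handed the job in at about 25 s of the 72 s allowed. The stop is pushed in tight, both white rolls sit in the gaps and the yellow roll is on top. The last camera check put the rolls within a few millimetres of target, but the hand-in returned no verdict.

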